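# Put the kettle on

### The arm

A 7-joint arm with a two-finger parallel gripper is mounted at the origin on a cart in front of the work surface, level with it; the furniture and walls round the work are solid. World frame = base frame: x ahead of the robot, y to its left, z up, the work surface at z = 0. Lengths are in mm, angles in rad, forces in N, time in s.
With the tool pointing down it reaches from about 400 to 875 mm from the base axis. Payload 19.3 kg.
Tool frame: the origin (TCP) lies at the very end of the fingers, on their centre line; the grasp point (between the pads) lies 19 mm behind it; z points along the fingers, y is the line along which they close (so a half turn about z gives the same grasp; the last joint's range is limited). The gripper opens to 85 mm and grips with 20 to 120 N. Pads are 22 mm wide; open, the fingers measure 114 mm over their backs; the gripper's body (76 mm by 85 mm) begins 54 mm behind the grasp point. The pads swing forward as they close: fully open they stand 13 mm farther back than shut.
Start: joints at [-1.302, 0.521, -0.036, 1.599, 0.021, 1.021, -0.113], TCP at [207.74, 589.455, 193.291] pointing down, gripper open.
Joint ranges: [-2.91, 2.91], [-0.3, 2.13], [-1.5, 1.42], [0.17, 2.43], [-1.26, 4.41], [0.16, 1.93], [-2.52, 2.52]. Speed limits (rad/s): [1.89, 1.89, 2.39, 2.39, 3.01, 3.01, 3.01].

### API

Orientations are given as a unit quaternion [x, y, z, w].
In Python, from station import arm, cams gives the robot as it stands.
- The arm moves only by the shell command python3 -m creep 'ROWS' [OPENING]. ROWS is JSON, one flat list of numbers, 4 for each row, row after row: the shift along the tool's x, y, z in m, then the turn about the tool's z in degrees. In form: [dx, dy, dz, turn, dx, dy, dz, turn, ...]. A call has 1 to 12 rows; each row is the pose to reach, as a shift and turn from the pose commanded when the call began, along the tool's axes at that moment; what a row does not reach only later rows make up. A row lasts 1/12 s, in which the tool goes at most 41.7 mm and 7.16 degrees, less where a joint would pass 70% of its speed; a pose out of reach is approached as far as the arm can. A call with a gripper value outside its range is refused whole. OPENING is the gripper command: -1 is fully open, 1 is shut, values between are in proportion, set as the call begins (- or left out, the last holds). The fingers move at their own pace and stop on an object; the grip force is fixed at half the most. Time passes only in rows, so rows that repeat a pose let the fingers close. It gives the time, the measured TCP pose, the force, the opening and the grip force at its end, in the units of the state.
- arm.get_obs(): the state, without advancing time (a new reading comes with each control period).
- cams.snapshot(name): name is "scene" or "top" or "wrist"; returns a dict with "pixels" (420x560x3 uint8, red, green, blue), "K" (3x3 intrinsics, pixels), "k1" (the pictures are not rectified: a ray, as slopes to the right and down, at radius r is drawn at 1 + k1 r^2 times it, then the intrinsics apply), "cam_to_world" (4x4, takes a point from camera to world coordinates). Camera axes: x right, y down, z forward; pixel columns grow to the right and rows downward; lengths in mm; the calibration is good to about 2 mm. A picture is of the moment at which its call begins. There is no depth.
- arm.hand_in(): hands the job in; it is judged then, once.
The state is a dict: "time": time; "joint_pos": joint angles; "joint_velocities": joint speeds; "tau": joint torques, N m; "ee_pos": TCP position; "ee_rot": TCP orientation; "force": force on the tool from outside, world axes, zero at the start; "ft_torque": the same for the moment, N m; "opening": finger opening in mm; "finger_force": force on a finger pad.
Only numpy, scipy, OpenCV 4.12 (cv2) and the standard library are available. Lean on these libraries where they do the work, as an engineer would, in place of code of your own. Each camera call takes 0.05 s, during which the arm holds its last target. There are 200 camera calls.

### The job

Put the kettle on using fingertips only: push its open lid down until it catches and stays shut by itself, and only then press the switch paddle on top of the handle all the way down. Nothing is to be lifted: keep the kettle seated upright on its stand, and leave the tea things around it where they are.

Things in the scene. Friction and masses are not known exactly. Their poses are not given: they have to be found in the camera images.
- kettle: Steel electric kettle, about 1.5 kg, loose: it stands in a shallow round stand and would rock or turn if shoved. Origin at the centre of its underside (15 mm above the worktop); z up; the handle lies on its -x side and the pouring lip on its +x side. Body 140 mm in diameter below, 120 mm at the rim; rim 164 mm above the origin. The black handle reaches out to 132 mm from the axis and up to 164 mm above the origin.
- stand_top (a point): Centre of the seat of the black round power stand (162 mm wide, 21 mm high, fixed to the worktop): the kettle's origin sits here, within a raised rim that leaves about 4 mm play.
- lid_hinge (a point): Middle of the lid's hinge pin at the handle side of the rim, 59.5 mm from the kettle's axis towards the handle and 164 mm above the kettle's origin. The pin runs level, along the kettle's y axis. This point's axes turn with the lid: x runs from the hinge along the lid to its free edge, z is the lid's outward (upper when shut) normal.
- lid_press (a point): Point on the lid's outer face where it is best pushed, 88 mm from the hinge along the lid (the steel lid is a 109 mm disc, about 12 mm thick, its edge 112 mm from the hinge, with a 30 mm wide black tab there reaching to 124 mm). In the frame of lid_hinge it is at x = 88 mm, z = 10 mm; the axes turn with the lid.
- lid (a joint): Lid angle in rad: 0 = shut (hard stop), 1.45 = full open, in the kettle's x-z plane. It starts well open and rests there. Near shut a hinge spring lifts it (1 N at the edge), back to about 0.4, unless a sprung tongue at its free edge has snapped under the rim. The tongue is met at about 0.1, resists with 5 N at the press point (15 N if pushed fast) and has caught when the angle is below 0.03.
- switch_press (a point): Top of the switch paddle near its raised outer end: grey plastic, 36 mm long, 22 mm wide, on top of the handle, pivoted at its end nearer the lid, 27 mm from the pivot to this point. Its raised outer end points away from the lid. Pressed straight down at this point.
- switch (a joint): Switch angle in rad: 0 = off (outer end raised), 0.32 = fully down (on; this point then is about 9 mm lower). It stays where it is put; about 3 N moves it.
- tumbler: Bystander: steel tumbler, 71 mm wide, 104 mm high; origin under its centre.
- bowl: Bystander: small steel bowl, 80 mm wide, 34 mm high; origin under its centre.
- strainer: Bystander: tea strainer with a long handle, 73 x 187 mm, 32 mm high.
- tea_spoon: Bystander: teaspoon, 138 mm long, lying flat.
- lemon: Bystander: lemon, 83 x 58 x 58 mm.
- canister: Bystander: glass canister with steel lid, 77 mm wide, 112 mm high; origin under its centre.

How it is judged:
By the outcome, as a careful person would: the job done as asked, in the order asked, and still so for the second after the job is handed in, with the robot touching nothing.
It also fails if it takes over 45 s, if anything falls off the work surface, if the arm or the gripper's body presses on something with over 40 N, if the wrist force passes 120 N, or if a joint passes its speed limit or range.

## Working session

There is one attempt and no reset: what is moved stays moved. The work goes in short steps, Python scripts to look and compute and a shell command to move; the robot and the scene stay as the last step left them, time stands still between calls to the robot, and variables do not carry over. Pictures are saved under pics/ and viewed, at most 10 in all, crops included, and the job is handed in when it is done.

```bash
mkdir -p pics; cat > h.py <<'E'
import numpy as np, cv2
from station import arm, cams
def snap(n,f=None):
    s=cams.snapshot(n)
    if f: cv2.imwrite('pics/'+f,s['pixels'][:,:,::-1])
    return s
def ray(s,u,v):
    K=np.array(s['K'],float);k=s['k1']
    d=np.array([(u-K[0,2])/K[0,0],(v-K[1,2])/K[1,1]]);p=d.copy()
    for _ in range(30): p=d/(1+k*(p@p))
    T=np.array(s['cam_to_world'],float);w=T[:3,:3]@np.array([p[0],p[1],1]);return T[:3,3],w/np.linalg.norm(w)
def onz(s,u,v,z):
    o,w=ray(s,u,v);return o+w*(z-o[2])/w[2]
def tri(s1,a,s2,b):
    o1,w1=ray(s1,*a);o2,w2=ray(s2,*b)
    t=np.linalg.lstsq(np.c_[w1,-w2],o2-o1,rcond=None)[0]
    p,q=o1+w1*t[0],o2+w2*t[1];return (p+q)/2,np.linalg.norm(p-q)
def proj(s,P):
    T=np.array(s['cam_to_world'],float);c=T[:3,:3].T@(np.array(P,float)-T[:3,3]);p=c[:2]/c[2];p=p*(1+s['k1']*(p@p))
    K=np.array(s['K'],float);return K[0,0]*p[0]+K[0,2],K[1,1]*p[1]+K[1,2]
E
python3 - <<'E'
from h import *
a=snap('scene','s1.png');b=snap('top','t1.png')
for s in(a,b):print(np.round(s['K'],1).tolist(),s['k1'],np.round(s['cam_to_world'],3).tolist())
print(arm.get_obs())
E
```

```text
[[429.8, 0.0, 280.1], [0.0, 429.8, 209.1], [0.0, 0.0, 1.0]] -0.006573579840594606 [[0.728, -0.382, 0.57, -33.746], [-0.686, -0.421, 0.593, -363.101], [0.013, -0.823, -0.568, 680.387], [0.0, 0.0, 0.0, 1.0]]
[[435.9, 0.0, 274.6], [0.0, 435.9, 207.5], [0.0, 0.0, 1.0]] -0.03506246983762714 [[0.012, -0.988, 0.152, 361.009], [-1.0, -0.014, -0.014, 181.308], [0.016, -0.152, -0.988, 1201.12], [0.0, 0.0, 0.0, 1.0]]
{'time': 0.1, 'joint_pos': array([-1.30217257,  0.52195602, -0.03635893,  1.59993452,  0.02118658,
        1.02109931, -0.11280489]), 'joint_velocities': array([-0.00060516, -0.00075633,  0.00107834, -0.00346956, -0.00050957,
       -0.00153236, -0.00034954]), 'tau': array([ 4.57809510e-03, -9.28482628e+01,  1.98494196e+00, -3.70534301e+01,
        1.82867248e-02,  5.33145139e-03,  5.83822884e-05]), 'ee_pos': array([207.63705271, 589.14635794, 192.78784471]), 'ee_rot': array([ 1.68600623e-01,  9.85684317e-01, -5.02500609e-04, -6.39547427e-05]), 'force': array([-0.09741243,  0.18136798,  0.02583007]), 'ft_torque': array([0.01679161, 0.00890137, 0.02065166]), 'finger_force': 0.0, 'opening': 85.8258296378517}
```

View pics/s1.png

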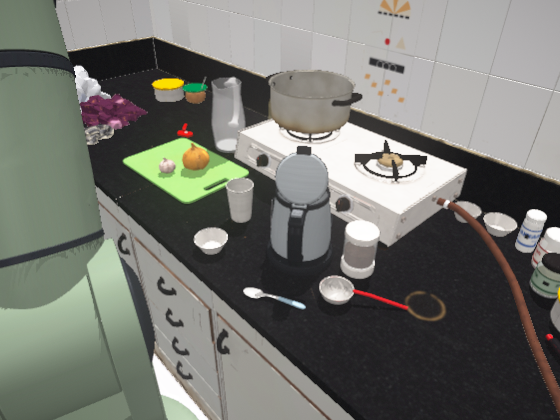

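View pics/t1.png

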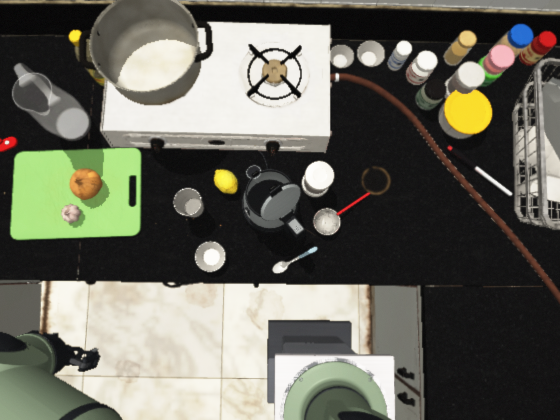

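The scene view shows the kettle at about (302,210) with its lid open at (302,178). In the top view the body is near (268,200) and the handle/paddle near (296,228), pointing lower right. I'll zoom in on both.

```bash
python3 - <<'E'
import cv2,numpy as np
a=cv2.imread('pics/s1.png')[135:280,240:390];b=cv2.imread('pics/t1.png')[150:260,220:345]
a=cv2.resize(a,None,fx=4,fy=4,interpolation=cv2.INTER_CUBIC)[:,:400+0]
a=cv2.resize(cv2.imread('pics/s1.png')[140:280,250:350],None,fx=4,fy=4,interpolation=cv2.INTER_CUBIC)
b=cv2.resize(cv2.imread('pics/t1.png')[150:250,235:335],None,fx=4,fy=4,interpolation=cv2.INTER_CUBIC)
c=np.zeros((560,800,3),np.uint8);c[:,:400]=a;c[:400,400:]=b;c=np.clip(c*1.5,0,255).astype(np.uint8);cv2.imwrite('pics/c1.png',c)
E
```

```text
(no output)
```

View pics/c1.png

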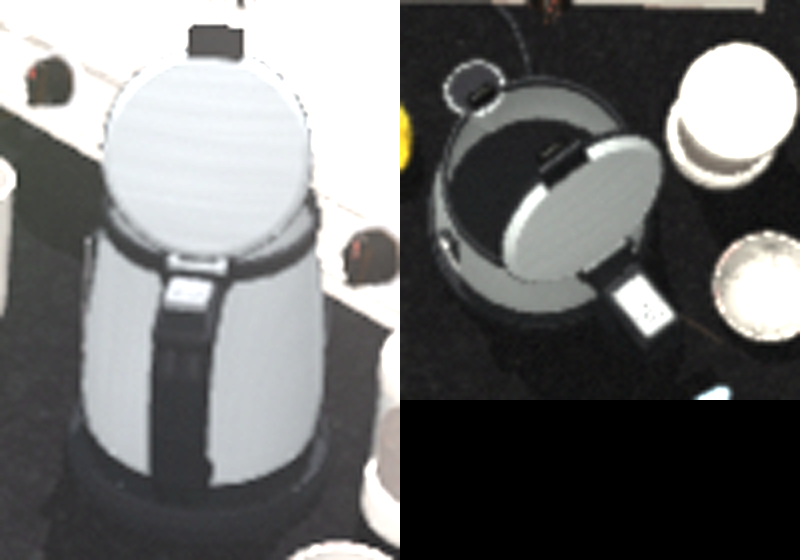

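The crops show the tab at scene (304,150.5) and top (275.8,190.8), the paddle at scene (297,213) and top (295.7,225.7), and the hinge at scene (300,205.5) and top (287.5,216).

```bash
python3 - <<'E'
from h import *
a=snap('scene');b=snap('top')
tab,e=tri(a,(304,150.5),b,(275.8,190.8));print('tab',tab.round(1),e)
pad,e=tri(a,(297,213.2),b,(295.7,225.7));print('pad',pad.round(1),e)
hin,e=tri(a,(300,205.3),b,(287.5,216.2));print('hinge',hin.round(1),e)
# body: stand / rim ellipse in top view
P=lambda cx,cy:(235+(cx-400)/4,150+cy/4)
print('lip',onz(b,*P(482,97),179).round(1))
for q in [(432,200),(540,78),(500,300),(655,240)]: print(onz(b,*P(*q),179)[:2].round(1), onz(b,*P(*q),60)[:2].round(1))
for n,q,z in [('can',(738,85),112),('strainer',(765,288),30)]:print(n,onz(b,*P(*q),z).round(1))
d=(tab-pad);print('yaw',np.arctan2(d[1],d[0]))
print('spoon',onz(b,295,256,5))
E
```

```text
tab [538.  166.  287.2] 0.4725362857407342
pad [474.4 117.1 188.8] 0.26251328410833363
hinge [498.3 135.  187.6] 3.876548536416717
lip [598.4 213.5 179. ]
[535.3 242. ] [555.6 249.1]
[610.7 178.9] [639.7 178.6]
[476.1 200.6] [489.5 202.9]
[513.2 109.3] [530.9 100.9]
can [624.4  51.6 112. ]
strainer [503.5  24.   30. ]
yaw 0.6553277886297509
spoon [411.80349575 106.86422466   5.        ]
```

```bash
python3 -m creep '[0,0,-0.04,0, 0,0,-0.08,0, -0.02,-0.017,-0.11,-6, -0.046,-0.039,-0.13,-12, -0.074,-0.062,-0.145,-18, -0.102,-0.086,-0.145,-24, -0.13,-0.11,-0.145,-30, -0.158,-0.133,-0.145,-36, -0.186,-0.156,-0.145,-42, -0.214,-0.18,-0.145,-48, -0.242,-0.203,-0.145,-54, -0.26,-0.218,-0.145,-57]' 1
cat >> h.py <<'E'
from scipy.spatial.transform import Rotation as R
def go(P,yaw=None):
    o=arm.get_obs();r=R.from_quat(o['ee_rot']);d=r.inv().apply(np.array(P)-o['ee_pos'])
    x=r.as_matrix()[:,0];print('t',o['time'],'ee',o['ee_pos'].round(1),'xang',np.degrees(np.arctan2(x[1],x[0])).round(1),'zaxis',r.as_matrix()[:,2].round(3),'shift',d.round(1),'F',o['force'].round(1),'j',o['joint_pos'].round(2))
E
python3 -c "
from h import *
go([482.5,122.7,340])"
```

```text
time: 1.2
ee_pos: [381.9, 294.3, 338.5]
ee_rot: [-0.324, 0.946, -0.0, 0.0]
force: [0.5, -0.1, -0.1]
opening: -0.2
finger_force: 0.0
t 1.2 ee [381.9 294.3 338.5] xang -142.2 zaxis [ 0.001 -0.    -1.   ] shift [  25.7 -197.2   -1.4] F [ 0.5 -0.1 -0.1] j [-0.75  0.16 -0.04  1.75  0.01  1.23  1.44]
```

```bash
python3 -m creep '[0.004,-0.033,0,0, 0.009,-0.066,0,0, 0.013,-0.1,0,0, 0.017,-0.133,0,0, 0.022,-0.166,0,0, 0.026,-0.19,0,0, 0.026,-0.197,0,0, 0.026,-0.197,0,0,0.026,-0.197,0,0,0.026,-0.197,0,0]'
python3 -c "
from h import *
go([482.5,122.7,262]);w=snap('wrist','w1.png');s=snap('scene','s2.png');print(np.round(w['cam_to_world'],3).tolist(),np.round(w['K'],1).tolist(),w['k1'])"
```

```text
time: 2.03
ee_pos: [479.5, 126.8, 338.2]
ee_rot: [-0.323, 0.946, 0.0, -0.0]
force: [-0.2, 0.0, 0.4]
opening: -0.0
finger_force: 0.0
t 2.0333 ee [479.5 126.8 338.2] xang -142.3 zaxis [-0.  0. -1.] shift [ 0.1 -5.1 76.2] F [-0.2  0.   0.4] j [-0.48  0.18  0.12  1.73 -0.02  1.24  1.87]
[[-0.611, 0.749, 0.256, 413.886], [0.791, 0.579, 0.196, 75.011], [-0.001, 0.322, -0.947, 518.486], [0.0, 0.0, 0.0, 1.0]] [[340.1, 0.0, 280.5], [0.0, 340.1, 206.4], [0.0, 0.0, 1.0]] -0.0449405661340816
```

View pics/w1.png

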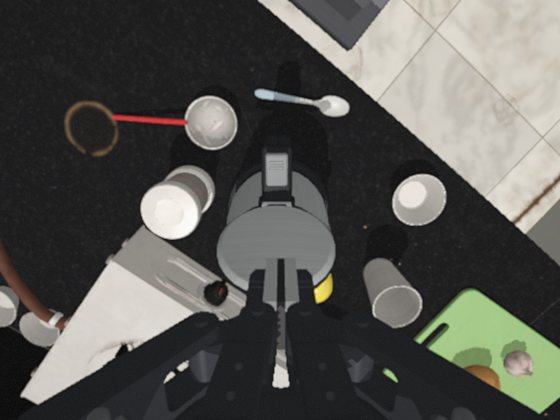

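View pics/s2.png

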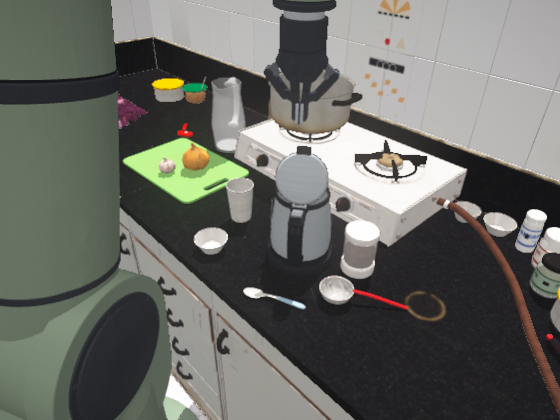

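The wrist view shows the kettle lined up with the tool: paddle at columns 265–289 and rows 153–186, hinge near (278,204), lid centred at column 277, and fingertips near (281,270).

```bash
python3 - <<'E'
from h import *
w=snap('wrist');g=cv2.cvtColor(w['pixels'],cv2.COLOR_RGB2GRAY)
print(g[145:210:2,277].tolist());print(g[165,258:298].tolist())
print('hinge',onz(w,278,204,181).round(1),'padc',onz(w,277,169,187).round(1),'outer',onz(w,277,153,190).round(1),'piv',onz(w,277,186,182).round(1),'tip proj',proj(w,arm.get_obs()['ee_pos']))
go([482.5,122.7,262])
s=snap('scene');t=snap('top')
print('scene-wrist tri pad',tri(s,(297,213.2),w,(277,169)))
E
```

```text
[25, 33, 30, 31, 88, 138, 164, 167, 138, 162, 158, 154, 151, 161, 160, 159, 159, 158, 158, 157, 135, 64, 65, 30, 33, 33, 32, 30, 66, 125, 79, 123, 119]
[36, 36, 33, 31, 38, 44, 51, 85, 134, 155, 164, 165, 159, 159, 159, 158, 157, 159, 158, 158, 158, 159, 156, 153, 153, 157, 163, 163, 152, 125, 73, 44, 40, 36, 31, 30, 34, 31, 32, 38]
hinge [504.6 141.2 181. ] padc [474.6 116.9 187. ] outer [461.5 106.9 190. ] piv [489.6 128.4 182. ] tip proj (np.float64(281.87916669751047), np.float64(242.42353480650706))
t 2.1833 ee [479.6 126.4 338.3] xang -142.3 zaxis [-0.  0. -1.] shift [ 0.  -4.7 76.3] F [-0.2 -0.2 -0.2] j [-0.48  0.18  0.12  1.73 -0.02  1.24  1.88]
scene-wrist tri pad (array([474.09268471, 116.76517543, 189.0868578 ]), np.float64(0.31110729980146334))
```

```bash
python3 -m creep '[0,-0.0045,0.025,0, 0,-0.0045,0.05,0, -0.005,-0.0045,0.075,0, -0.015,-0.0045,0.075,0, -0.024,-0.0045,0.075,0, -0.03,-0.0045,0.075,0, -0.034,-0.0045,0.075,0,-0.034,-0.0045,0.075,0,-0.034,-0.0045,0.075,0]'
python3 -c "
from h import *
H=np.array([504,140,179]);u=np.array([.79,.613,0]);v=np.array([-.613,.79,0])
d=arm.get_obs()['ee_pos']-H;print(d@u,d@v,d[2]);go([0,0,0])
w=snap('wrist','w2.png');s=snap('scene')['pixels'][130:280,240:360,::-1]
c=np.zeros((420,800,3),np.uint8);c[:,:464]=w['pixels'][:,48:512,::-1];c[:420,464:]=cv2.resize(s,(336,420));cv2.imwrite('pics/c2.png',c)"
```

```text
time: 3.03
ee_pos: [510.0, 142.8, 264.0]
ee_rot: [-0.322, 0.947, 0.0, 0.0]
force: [-0.6, -0.2, -0.1]
opening: 0.0
finger_force: 0.0
6.483736211299004 -1.4843261568534296 84.96994833663746
t 3.0333 ee [510.  142.8 264. ] xang -142.4 zaxis [ 0.001  0.    -1.   ] shift [491.5 198.1 263.5] F [-0.6 -0.2 -0.1] j [-0.47  0.3   0.11  1.77 -0.04  1.08  1.88]
```

View pics/c2.png

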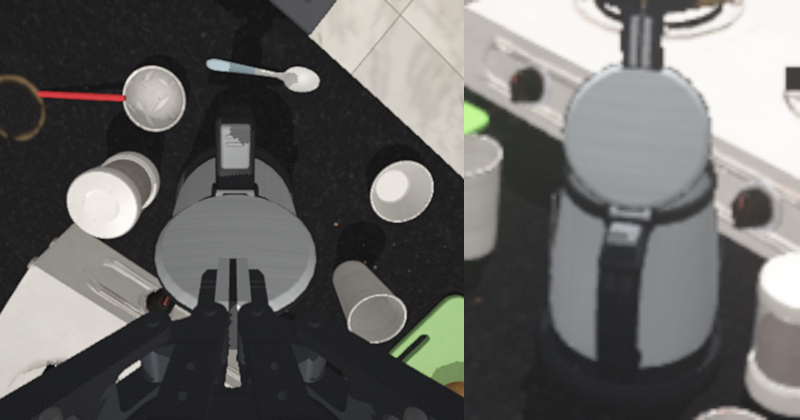

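```bash
python3 - <<'E'
from h import *
s=snap('scene');w=snap('wrist');p=arm.get_obs()['ee_pos'];print(proj(s,p),proj(w,p))
cv2.imwrite('pics/c3.png',np.hstack([cv2.resize(s['pixels'][90:220,250:360,::-1],(400,473),interpolation=2),cv2.resize(w['pixels'][200:330,225:335,::-1],(400,473),interpolation=2)]))
E
```

```text
(np.float64(301.91608642679137), np.float64(169.71486420976723)) (np.float64(282.2256069031011), np.float64(242.45346923845582))
```

View pics/c3.png

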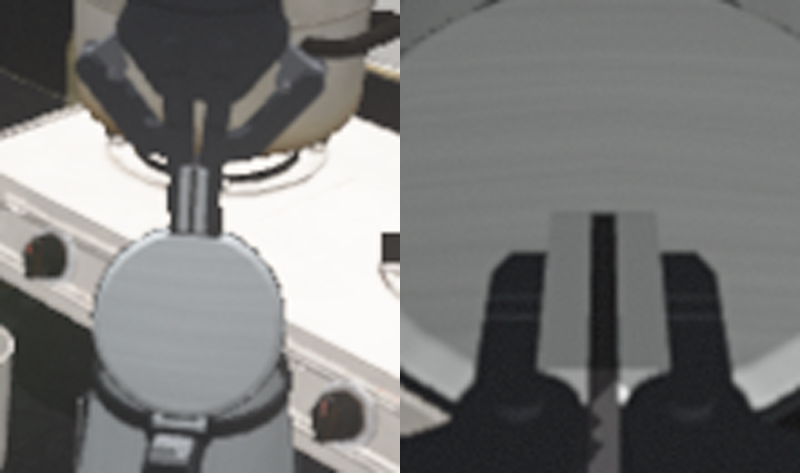

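The pads lie in front of the dark tab and the lid's outer face, at scene crop (190,200) and wrist crop (600,212+), so the fingertip is on the correct side. I'll push the lid along its arc now.

```bash
python3 -m creep '[-0.006,0.001,0,0, -0.012,0.001,0.001,0, -0.018,0.001,0.003,0, -0.024,0.001,0.005,0, -0.03,0.001,0.009,0, -0.036,0.001,0.013,0, -0.04,0.001,0.016,0, -0.04,0.001,0.016,0]'
python3 -c "
from h import *
H=np.array([504,140,179]);u=np.array([.79,.613,0]);v=np.array([-.613,.79,0])
d=arm.get_obs()['ee_pos']-H;print(d@u,d@v,d[2]);go([0,0,0])
s=snap('scene');w=snap('wrist');t=snap('top')
c=np.zeros((420,800,3),np.uint8);c[:,:400]=cv2.resize(s['pixels'][90:195,250:350,::-1],(400,420),interpolation=2);c[:,400:]=cv2.resize(t['pixels'][130:250,220:334,::-1],(400,420),interpolation=2);cv2.imwrite('pics/c4.png',c)"
```

```text
time: 3.9
ee_pos: [541.0, 168.3, 246.2]
ee_rot: [-0.322, 0.947, -0.0, -0.001]
force: [0.3, -0.1, -0.5]
opening: -0.1
finger_force: 0.0
46.60324442676451 -0.3116242051789638 67.19932427638312
t 3.9 ee [541.  168.3 246.2] xang -142.4 zaxis [-0.001 -0.    -1.   ] shift [531.  196.8 246.9] F [ 0.3 -0.1 -0.5] j [-0.49  0.38  0.11  1.7  -0.05  1.07  1.86]
```

View pics/c4.png

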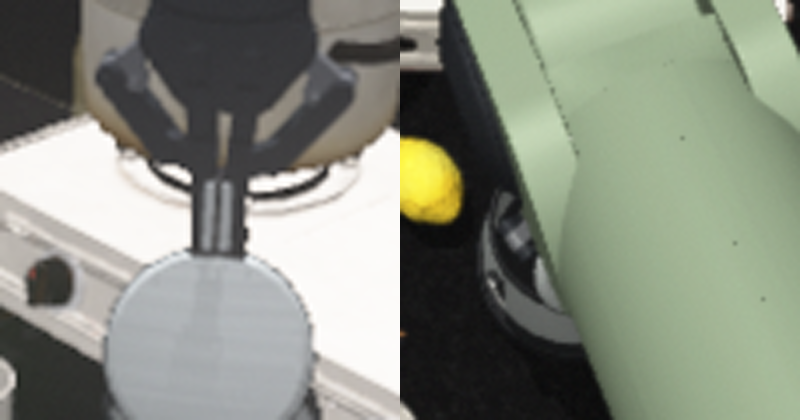

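```bash
cat >> h.py <<'E'
H=np.array([504,140,179]);U=np.array([.79,.613,0]);V=np.array([-.613,.79,0]);Z=np.array([0,0,1.])
def lidp(th,x,y,z): return H+x*(np.cos(th)*U+np.sin(th)*Z)+z*(-np.sin(th)*U+np.cos(th)*Z)+y*V
E
python3 - <<'E'
from h import *
s=snap('scene');w=snap('wrist')
for th in(1.3,1.15,1,.9,.8,.7,.6,.5):
    print(th,[np.round(proj(c,lidp(th,x,y,6)),0).astype(int).tolist() for c in(s,w) for x,y in((57,54.5),(57,-54.5),(112,0),(3,0))])
g=cv2.GaussianBlur(cv2.cvtColor(w['pixels'],cv2.COLOR_RGB2GRAY),(3,3),0)
for r in range(170,330,10): print(r,g[r,180:390:6].tolist())
E
```

```text
1.3 [[274, 179], [328, 183], [303, 154], [299, 206], [377, 176], [190, 177], [284, 237], [283, 139]]
1.15 [[275, 177], [328, 182], [304, 153], [299, 206], [375, 189], [192, 190], [284, 264], [283, 140]]
1 [[275, 177], [328, 182], [304, 152], [299, 205], [372, 200], [194, 201], [284, 283], [283, 142]]
0.9 [[276, 177], [328, 182], [305, 153], [299, 205], [371, 206], [196, 207], [284, 293], [283, 142]]
0.8 [[276, 177], [328, 182], [305, 154], [299, 205], [369, 211], [198, 212], [284, 299], [283, 143]]
0.7 [[276, 178], [328, 182], [305, 156], [299, 205], [367, 216], [200, 216], [284, 303], [283, 144]]
0.6 [[277, 178], [328, 183], [305, 158], [299, 204], [365, 219], [201, 220], [283, 305], [283, 145]]
0.5 [[277, 179], [328, 184], [305, 160], [299, 204], [363, 222], [203, 222], [283, 305], [283, 146]]
170 [119, 91, 214, 72, 31, 33, 48, 125, 126, 127, 127, 127, 127, 128, 128, 129, 129, 129, 129, 129, 129, 129, 129, 128, 128, 128, 126, 125, 33, 34, 33, 31, 32, 35, 34]
180 [128, 211, 31, 34, 31, 117, 129, 129, 130, 130, 129, 130, 130, 130, 131, 131, 132, 130, 130, 130, 130, 132, 133, 132, 132
[... 1681 characters left out ...]
, 113, 114, 36, 37, 107, 190, 116, 42, 188, 203, 116, 31, 33, 31, 32, 35, 32]
290 [156, 120, 30, 32, 35, 28, 113, 182, 162, 158, 146, 113, 33, 33, 101, 113, 88, 28, 114, 113, 34, 34, 34, 197, 207, 213, 210, 95, 31, 32, 33, 31, 35, 35, 33]
300 [158, 177, 158, 130, 115, 133, 145, 147, 145, 157, 179, 87, 33, 33, 111, 120, 85, 31, 120, 120, 41, 33, 34, 23, 23, 23, 25, 24, 23, 29, 33, 31, 32, 33, 31]
310 [151, 146, 146, 165, 145, 159, 140, 145, 145, 145, 100, 33, 35, 34, 36, 34, 88, 83, 55, 33, 35, 34, 34, 33, 23, 24, 23, 25, 24, 26, 25, 23, 28, 31, 38]
320 [173, 30, 33, 33, 33, 34, 33, 97, 41, 32, 34, 33, 33, 33, 34, 33, 53, 84, 31, 33, 33, 33, 33, 33, 33, 34, 32, 31, 33, 33, 33, 34, 33, 33, 30]
```

The lid has followed to about 0.75 rad: in the wrist image its widest row is near 217. I'll continue towards 0.15.

```bash
python3 -m creep '[-0.005,0,0.004,0, -0.01,0,0.009,0, -0.014,0,0.014,0, -0.018,0,0.019,0, -0.022,0,0.024,0, -0.025,0,0.029,0, -0.029,0,0.034,0, -0.032,0,0.038,0, -0.035,0,0.041,0, -0.036,0,0.043,0, -0.036,0,0.043,0]'
python3 -c "
from h import *
d=arm.get_obs()['ee_pos']-H;print(d@U,d@V,d[2]);go([0,0,0])"
```

```text
time: 5.07
ee_pos: [569.3, 189.9, 203.8]
ee_rot: [-0.322, 0.947, -0.0, -0.0]
force: [-0.4, 0.3, -0.1]
opening: 0.2
finger_force: 0.0
82.19697734005385 -0.6472115398587734 24.802455608441107
t 5.0667 ee [569.3 189.9 203.8] xang -142.4 zaxis [-0. -0. -1.] shift [566.9 196.8 204.1] F [-0.4  0.3 -0.1] j [-0.49  0.47  0.1   1.66 -0.05  1.01  1.85]
```

```bash
python3 -m creep '[0,0,0.001,0, 0,0,0.002,0, 0,0,0.003,0, 0,0,0.004,0, 0,0,0.005,0, 0,0,0.006,0, 0,0,0.007,0, 0,0,0.008,0, 0,0,0.0085,0, 0,0,0.009,0,0,0,0.0095,0,0,0,0.01,0]' | grep -E 'pos|force'
python3 -m creep '[0,0,0.0005,0, 0,0,0.001,0, 0,0,0.0015,0, 0,0,0.002,0]'| grep -E 'pos|force'
```

```text
ee_pos: [569.4, 189.8, 194.3]
force: [-0.6, 0.1, 1.0]
finger_force: 0.4
ee_pos: [569.4, 189.8, 192.3]
force: [0.4, 0.2, 0.3]
finger_force: 0.4
```

```bash
for i in 1 2 3; do python3 -m creep '[0,0,0.0005,0, 0,0,0.001,0, 0,0,0.0015,0, 0,0,0.002,0]'| grep -E 'pos|^force'; done
```

```text
ee_pos: [569.4, 189.8, 190.3]
force: [-0.0, -0.6, 1.4]
ee_pos: [569.4, 189.8, 188.2]
force: [-0.7, -0.3, 1.3]
ee_pos: [569.4, 189.8, 186.2]
force: [0.0, -0.2, 0.4]
```

```bash
python3 -c "
from h import *
s=snap('scene');w=snap('wrist')
for c in(s,w):print([np.round(proj(c,p)).tolist() for p in(arm.get_obs()['ee_pos'],lidp(0,112,0,6),lidp(.2,112,0,6),lidp(0,57,54.5,6),lidp(0.2,57,54.5,6))])
c=np.zeros((420,800,3),np.uint8);c[:,:400]=cv2.resize(s['pixels'][125:230,250:350,::-1],(400,420),interpolation=2);c[:,400:]=cv2.resize(w['pixels'][130:340,180:380,::-1],(400,420),interpolation=2);cv2.imwrite('pics/c5.png',c)"
```

```text
[[304.0, 184.0], [305.0, 177.0], [305.0, 169.0], [278.0, 188.0], [277.0, 184.0]]
[[282.0, 243.0], [283.0, 286.0], [284.0, 302.0], [380.0, 200.0], [387.0, 203.0]]
```

View pics/c5.png

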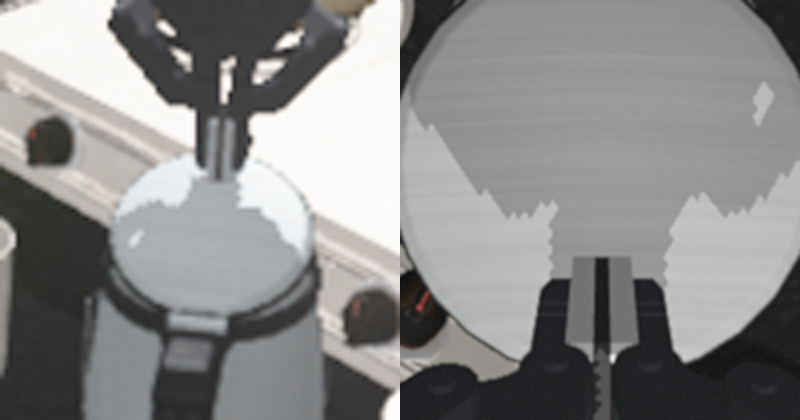

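The picture shows the lid still about 0.35 rad open, with its far edge at scene row 164 against a predicted 177 when shut. The real fingertips, at scene (305,170), sit about 25 mm above the nominal TCP. I'll keep pushing, going by force.

```bash
for i in 1 2 3; do python3 -m creep '[0,0,0.001,0, 0,0,0.002,0, 0,0,0.003,0, 0,0,0.004,0]'| grep -E 'pos|^force'; done
```

```text
ee_pos: [569.4, 189.8, 182.2]
force: [0.5, 0.2, 1.1]
ee_pos: [569.3, 189.8, 178.2]
force: [-0.2, -0.2, 0.7]
ee_pos: [569.4, 189.8, 174.2]
force: [0.8, 0.3, 1.3]
```

```bash
for i in 1 2 3 4; do python3 -m creep '[0,0,0.0007,0, 0,0,0.0013,0, 0,0,0.002,0]'| grep -E 'pos|^force'; done
```

```text
ee_pos: [569.4, 189.8, 172.3]
force: [1.0, 0.5, 1.5]
ee_pos: [569.4, 189.8, 170.3]
force: [0.9, 0.1, 0.8]
ee_pos: [569.4, 189.8, 168.2]
force: [0.3, 0.6, 2.5]
ee_pos: [569.4, 189.8, 166.3]
force: [-0.1, 1.0, 0.6]
```

```bash
for i in 1 2 3 4 5; do python3 -m creep '[0,0,0.0004,0, 0,0,0.0007,0, 0,0,0.001,0]'| grep -E 'pos|^force'; done
python3 -c "
from h import *
s=snap('scene');g=cv2.cvtColor(s['pixels'],cv2.COLOR_RGB2GRAY)
for c in(285,295,315,322):print(c,g[155:195,c].tolist())"
```

```text
ee_pos: [569.4, 189.8, 165.3]
force: [0.4, -0.2, 1.1]
ee_pos: [569.4, 189.8, 164.3]
force: [0.8, 0.3, 1.6]
ee_pos: [569.4, 189.8, 163.3]
force: [-0.3, 0.9, 1.6]
ee_pos: [569.4, 189.8, 162.3]
force: [0.6, 0.5, 1.2]
ee_pos: [569.4, 189.8, 161.3]
force: [0.6, 1.2, 1.3]
285 [195, 188, 190, 190, 193, 214, 226, 205, 180, 164, 170, 189, 192, 193, 191, 190, 191, 190, 189, 189, 181, 204, 237, 240, 240, 239, 239, 224, 173, 172, 171, 196, 210, 174, 172, 172, 172, 171, 170, 170]
295 [72, 65, 64, 63, 63, 63, 108, 169, 192, 195, 212, 225, 211, 187, 187, 170, 193, 218, 240, 240, 240, 241, 241, 240, 241, 237, 208, 171, 174, 174, 171, 171, 174, 175, 174, 173, 174, 174, 171, 171]
315 [196, 87, 82, 70, 67, 69, 67, 68, 159, 242, 252, 252, 252, 251, 251, 245, 201, 186, 187, 205, 229, 235, 236, 238, 238, 238, 240, 241, 233, 198, 169, 170, 169, 168, 169, 171, 171, 171, 170, 172]
322 [68, 69, 70, 69, 69, 144, 236, 252, 252, 252, 252, 252, 252, 252, 252, 252, 251, 251, 249, 236, 196, 189, 190, 200, 226, 237, 238, 240, 240, 241, 241, 242, 244, 238, 208, 168, 168, 170, 168, 164]
```

```bash
cat >> h.py <<'E'
def lidang():
    s=snap('scene');g=cv2.cvtColor(s['pixels'],cv2.COLOR_RGB2GRAY)
    out=[]
    for th in np.arange(0,.5,.03):
        a=np.linspace(0,2*np.pi,721);q=np.array([proj(s,lidp(th,57.5+54.5*np.cos(t),54.5*np.sin(t),11)) for t in a])
        r=[]
        for c in(285,295,315,322):
            r.append(q[np.abs(q[:,0]-c)<.8][:,1].min().round(1))
        out.append((th.round(2),*[float(x) for x in r]))
    return out,proj(s,arm.get_obs()['ee_pos'])
E
python3 -c "
from h import *
o,p=lidang();print(*o,p,sep='\n')
w=snap('wrist')
c=np.zeros((420,800,3),np.uint8);s=snap('scene');c[:,:400]=cv2.resize(s['pixels'][125:230,250:350,::-1],(400,420),interpolation=2);c[:,400:]=cv2.resize(w['pixels'][130:340,180:380,::-1],(400,420),interpolation=2);cv2.imwrite('pics/c6.png',c)"
```

```text
(np.float64(0.0), 178.0, 175.5, 177.2, 180.3)
(np.float64(0.03), 177.0, 174.3, 175.9, 179.2)
(np.float64(0.06), 176.1, 173.2, 174.8, 178.1)
(np.float64(0.09), 175.1, 172.1, 173.7, 177.0)
(np.float64(0.12), 174.2, 171.0, 172.5, 176.1)
(np.float64(0.15), 173.3, 169.9, 171.5, 175.0)
(np.float64(0.18), 172.4, 168.9, 170.4, 174.1)
(np.float64(0.21), 171.4, 167.9, 169.4, 173.2)
(np.float64(0.24), 170.6, 166.9, 168.3, 172.2)
(np.float64(0.27), 169.8, 165.9, 167.4, 171.3)
(np.float64(0.3), 169.0, 165.0, 166.4, 170.5)
(np.float64(0.33), 168.1, 164.1, 165.5, 169.5)
(np.float64(0.36), 167.4, 163.2, 164.7, 168.7)
(np.float64(0.39), 166.7, 162.3, 163.8, 168.0)
(np.float64(0.42), 165.9, 161.5, 163.0, 167.3)
(np.float64(0.45), 165.3, 160.7, 162.2, 166.4)
(np.float64(0.48), 164.5, 159.9, 161.5, 165.8)
(np.float64(303.4531900089091), np.float64(193.08245912829844))
```

View pics/c6.png

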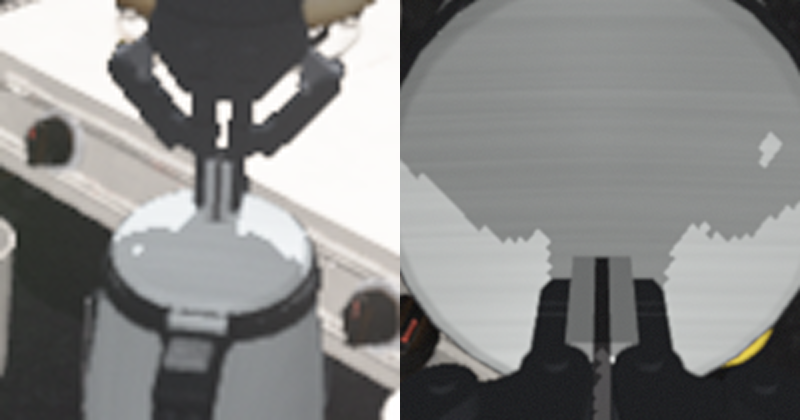

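This last view shows the lid nearly shut: its far edge is at scene row 175–176, which puts the angle near 0.05. I'll continue slowly until the tongue catches and I feel the stop.

```bash
for i in 1 2 3 4 5 6 7 8; do python3 -m creep '[0,0,0.0003,0, 0,0,0.0006,0,0,0,0.001,0,0,0,0.001,0]'| grep -E 'pos|^force'; done
```

```text
ee_pos: [569.4, 189.8, 160.3]
force: [1.2, 0.7, 0.4]
ee_pos: [569.3, 189.8, 159.2]
force: [1.0, -0.2, 1.4]
ee_pos: [569.5, 189.8, 158.6]
force: [-0.2, 0.4, 6.4]
ee_pos: [569.6, 189.9, 157.8]
force: [0.2, 0.1, 6.6]
ee_pos: [569.7, 190.1, 156.6]
force: [2.7, 2.2, 4.7]
ee_pos: [569.5, 189.8, 155.3]
force: [2.9, 2.2, 4.4]
ee_pos: [569.0, 189.6, 154.0]
force: [1.0, 0.1, 2.1]
ee_pos: [569.1, 189.7, 153.0]
force: [0.6, 0.4, 0.6]
```

```bash
for i in 1 2 3 4 5 6; do python3 -m creep '[0,0,0.0003,0, 0,0,0.0006,0,0,0,0.001,0,0,0,0.001,0]'| grep -E 'pos|^force'; done
```

```text
ee_pos: [569.3, 189.7, 152.2]
force: [-0.4, -0.3, 1.1]
ee_pos: [569.4, 189.8, 151.7]
force: [-4.0, -0.5, 8.6]
ee_pos: [569.5, 189.8, 151.4]
force: [-7.1, -2.6, 19.1]
ee_pos: [569.6, 189.8, 151.1]
force: [-10.8, -4.2, 29.7]
ee_pos: [569.7, 189.8, 150.9]
force: [-14.0, -3.9, 42.4]
ee_pos: [569.8, 189.9, 150.6]
force: [-18.2, -6.1, 52.6]
```

```bash
python3 -m creep '[0,0,-0.005,0, 0,0,-0.015,0, 0,0,-0.03,0, 0,0,-0.05,0, 0,0,-0.07,0,0,0,-0.085,0,0,0,-0.085,0,0,0,-0.085,0,0,0,-0.085,0,0,0,-0.085,0]'
python3 -c "
from h import *
s=snap('scene');g=cv2.cvtColor(s['pixels'],cv2.COLOR_RGB2GRAY)
for c in(285,295,315,322):print(c,g[163:190,c].tolist())
go([0,0,0])
w=snap('wrist');g=cv2.cvtColor(w['pixels'],cv2.COLOR_RGB2GRAY);print('proj',[np.round(proj(w,p)).tolist() for p in (H,lidp(0,112,0,6),[474.6,116.9,187],[461.5,106.9,190])]);print(g[20:110:2,280].tolist())"
```

```text
time: 16.45
ee_pos: [568.9, 189.6, 231.5]
ee_rot: [-0.322, 0.947, -0.0, -0.001]
force: [0.9, 0.5, -0.4]
opening: 0.1
finger_force: 0.0
285 [177, 162, 167, 185, 189, 189, 187, 187, 188, 187, 186, 185, 184, 190, 209, 216, 200, 223, 238, 237, 236, 236, 237, 236, 236, 238, 238]
295 [189, 192, 208, 222, 207, 185, 184, 167, 190, 187, 186, 186, 185, 180, 205, 237, 237, 237, 237, 237, 238, 237, 237, 237, 236, 236, 232]
315 [250, 251, 251, 251, 250, 250, 250, 242, 197, 184, 184, 184, 195, 218, 219, 190, 210, 232, 232, 233, 233, 234, 235, 235, 234, 235, 235]
322 [251, 251, 251, 251, 251, 251, 251, 251, 250, 250, 248, 233, 193, 186, 187, 190, 211, 226, 202, 166, 219, 233, 233, 233, 234, 233, 234]
t 16.5 ee [569.  189.6 231.5] xang -142.4 zaxis [-0.001 -0.001 -1.   ] shift [566.2 196.7 232.3] F [0.  0.2 0.4] j [-0.49  0.45  0.11  1.63 -0.05  1.07  1.85]
proj [[283.0, 94.0], [283.0, 253.0], [282.0, 29.0], [282.0, -2.0]]
[100, 102, 98, 89, 102, 100, 101, 102, 101, 100, 100, 101, 101, 101, 102, 100, 100, 101, 101, 99, 83, 40, 35, 35, 38, 36, 34, 37, 37, 36, 35, 35, 37, 37, 32, 29, 63, 133, 143, 150, 147, 138, 68, 85, 140]
```

```bash
python3 - <<'E'
from h import *
s=snap('scene');w=snap('wrist');e=np.array([569.4,189.8,161.3])
w['cam_to_world']=np.array(w['cam_to_world'],float);w['cam_to_world'][:3,3]+=e-arm.get_obs()['ee_pos']
for a,b in(((304.7,180),(280.5,258.5)),((304.7,180),(280.5,258.5-3))):
    p,er=tri(s,a,w,b);d=p-e;print(p.round(1),er,'u,v,z off',(d@U).round(1),(d@V).round(1),d[2].round(1))
go([468.3+3,111.8+2,230])
E
```

```text
[561.9 182.1 201.7] 1.1964541919438263 u,v,z off -10.6 -1.5 40.4
[560.2 180.7 203. ] 1.3821601204376603 u,v,z off -12.8 -1.5 41.7
t 16.65 ee [569.2 189.7 231.8] xang -142.4 zaxis [-0.001 -0.    -1.   ] shift [123.9  -0.4   1.9] F [-0.4  0.7 -0.4] j [-0.49  0.45  0.11  1.63 -0.05  1.07  1.85]
```

```bash
python3 -m creep '[0.02,0,0,0, 0.045,0,0,0, 0.07,0,0,0, 0.095,0,0,0, 0.115,0,0,0, 0.127,0,0,0, 0.127,0,0.02,0, 0.127,0,0.04,0, 0.127,0,0.055,0,0.127,0,0.065,0,0.127,0,0.065,0,0.127,0,0.065,0]'
python3 - <<'E'
from h import *
e=arm.get_obs()['ee_pos'];d=e-H;print('uvz',d@U,d@V,d[2])
w=snap('wrist');g=cv2.cvtColor(w['pixels'],cv2.COLOR_RGB2GRAY)
# paddle columns/rows
for r in range(150,300,6): print(r,g[r,245:320:4].tolist())
print([np.round(proj(w,p)).tolist() for p in([461.5,106.9,190],[489.6,128.4,182],[468.3,111.8,190])])
s=snap('scene');print(proj(s,e+[0,0,38]),proj(s,[468.3,111.8,190]))
E
```

```text
time: 17.65
ee_pos: [468.7, 112.3, 167.3]
ee_rot: [-0.322, 0.947, -0.0, -0.0]
force: [0.6, 0.5, 0.1]
opening: 0.0
finger_force: 0.0
uvz -44.87257583735121 -0.2810974190273977 -11.66057163681279
150 [29, 29, 27, 29, 25, 22, 20, 19, 26, 25, 25, 24, 21, 29, 25, 19, 21, 25, 27]
156 [32, 33, 28, 20, 23, 27, 25, 24, 23, 25, 23, 21, 19, 24, 22, 24, 24, 21, 21]
162 [32, 28, 25, 18, 19, 24, 27, 24, 25, 23, 21, 24, 20, 22, 23, 27, 27, 28, 23]
168 [31, 22, 25, 24, 21, 21, 25, 21, 18, 23, 20, 24, 24, 26, 22, 21, 25, 25, 24]
174 [26, 23, 22, 22, 21, 26, 22, 22, 19, 24, 22, 27, 25, 20, 24, 19, 25, 22, 25]
180 [27, 20, 25, 22, 19, 25, 24, 19, 22, 38, 28, 23, 20, 24, 24, 20, 21, 24, 27]
186 [20, 24, 20, 19, 20, 22, 25, 23, 25, 26, 24, 24, 25, 28, 26, 21, 25, 24, 20]
192 [21, 21, 25, 27, 18, 23, 25, 25, 25, 22, 24, 24, 25, 28, 24, 21, 26, 26, 23]
198 [21, 21, 20, 24, 21, 23, 22, 25, 25, 24, 22, 24, 23, 27, 26, 23, 22, 23, 23]
204 [25, 20, 21, 22, 24, 26, 30, 30, 30, 26, 28, 29, 30, 28, 26, 26, 22, 24, 23]
210 [24, 22, 27, 24, 26, 28, 27, 30, 32, 30, 27, 30, 32, 31, 29, 29, 30, 21, 21]
216 [23, 28, 33
[... 687 characters left out ...]
, 41, 95, 145, 111, 111, 67, 27, 108, 112, 112, 115, 138, 47, 55, 109, 112]
270 [102, 103, 92, 32, 34, 81, 111, 111, 68, 28, 108, 110, 110, 44, 34, 32, 61, 109, 111]
276 [103, 84, 35, 30, 29, 107, 110, 112, 61, 30, 108, 111, 112, 63, 33, 30, 32, 106, 111]
282 [104, 49, 40, 38, 39, 111, 111, 110, 56, 29, 107, 110, 109, 86, 37, 39, 35, 84, 110]
288 [105, 31, 36, 37, 32, 113, 111, 111, 48, 29, 94, 111, 111, 105, 36, 33, 35, 50, 109]
294 [100, 33, 33, 35, 30, 112, 112, 111, 48, 29, 93, 110, 110, 109, 32, 33, 32, 31, 111]
[[283.0, 245.0], [282.0, 296.0], [282.0, 260.0]]
(np.float64(297.0711171593898), np.float64(208.44221666468482)) (np.float64(296.80965821487075), np.float64(215.03553561298313))
```

```bash
python3 -m creep '[0,0,0.002,0, 0,0,0.004,0, 0,0,0.006,0, 0,0,0.008,0, 0,0,0.01,0, 0,0,0.011,0, 0,0,0.012,0]'| grep -E 'pos|^force'; for i in 1 2 3 4 5; do python3 -m creep '[0,0,0.0006,0, 0,0,0.0013,0,0,0,0.002,0]'| grep -E 'pos|^force'; done
```

```text
ee_pos: [468.7, 112.2, 155.2]
force: [-0.8, -0.1, 4.1]
ee_pos: [468.7, 112.3, 153.3]
force: [-1.1, -0.6, 3.5]
ee_pos: [468.7, 112.3, 151.2]
force: [-1.2, -0.6, 3.7]
ee_pos: [468.7, 112.3, 149.2]
force: [-2.1, -1.5, 2.6]
ee_pos: [468.7, 112.3, 147.3]
force: [-5.6, -2.9, 16.5]
ee_pos: [468.8, 112.2, 146.6]
force: [-17.2, -5.5, 50.1]
```

```bash
python3 -m creep '[0,0,-0.002,0, 0,0,-0.005,0, 0,0,-0.015,0, 0,0,-0.03,0, 0,0,-0.05,0, 0,0,-0.07,0, 0,0,-0.07,0, 0,0,-0.07,0]'|grep -E 'time|pos|^force'
python3 - <<'E'
from h import *
w=snap('wrist');g=cv2.cvtColor(w['pixels'],cv2.COLOR_RGB2GRAY)
print('col',g[150:280:2,272].tolist())
for n,z in(('up',190),('dn',181)): print(n,[np.round(proj(w,p),1).tolist() for p in([461.5,106.9,z],[489.6,128.4,181])])
s=snap('scene');gs=cv2.cvtColor(s['pixels'],cv2.COLOR_RGB2GRAY);old=cv2.cvtColor(cv2.imread('pics/s1.png'),cv2.COLOR_BGR2GRAY)
print('scene paddle old',old[203:228,297].tolist());print('new',gs[203:228,297].tolist())
for c in(295,315,322):print(c,gs[170:190,c].tolist())
# kettle shift: body sides rows
for r in(230,245,255):print(r,old[r,264:278].tolist(),gs[r,264:278].tolist(),old[r,322:336].tolist(),gs[r,322:336].tolist())
E
```

```text
time: 20.25
ee_pos: [469.3, 112.6, 216.4]
force: [0.0, 0.6, -0.4]
col [25, 25, 23, 24, 22, 25, 22, 23, 22, 21, 24, 25, 24, 23, 26, 27, 29, 28, 28, 27, 28, 28, 27, 26, 30, 29, 32, 83, 116, 162, 175, 176, 168, 151, 156, 171, 171, 138, 161, 176, 177, 178, 178, 178, 179, 179, 179, 180, 180, 180, 181, 168, 84, 72, 92, 114, 111, 112, 113, 112, 112, 113, 111, 111, 112]
up [[282.5, 211.5], [282.2, 254.5]]
dn [[282.4, 207.0], [282.2, 254.5]]
scene paddle old [112, 90, 126, 149, 110, 50, 98, 157, 181, 180, 166, 168, 151, 115, 88, 47, 47, 46, 47, 46, 50, 49, 45, 44, 41]
new [180, 226, 190, 152, 114, 61, 74, 136, 186, 187, 187, 183, 173, 174, 169, 166, 182, 152, 114, 87, 53, 52, 48, 46, 46]
295 [60, 86, 132, 155, 150, 151, 151, 151, 152, 151, 151, 151, 151, 151, 151, 150, 151, 151, 154, 204]
315 [204, 197, 183, 183, 183, 194, 218, 218, 190, 209, 232, 232, 233, 233, 234, 235, 235, 234, 236, 235]
322 [251, 250, 250, 248, 233, 193, 186, 186, 191, 210, 226, 201, 166, 220, 233, 234, 234, 234, 233, 234]
230 [42, 43, 45, 45, 45, 45, 68, 108, 130, 132, 134, 136, 137, 136] [44, 45, 47, 46, 46, 47, 69, 110, 131, 134, 136, 139, 139, 138] [129, 128, 127, 126, 125, 124, 125, 124, 104, 64, 54, 52, 51, 51] [131, 130, 129, 128, 126, 126, 127, 127, 107, 66, 56, 54, 53, 53]
245 [40, 42, 41, 47, 56, 55, 50, 62, 103, 127, 130, 133, 133, 132] [43, 43, 42, 49, 57, 56, 50, 63, 105, 129, 132, 135, 134, 134] [125, 125, 124, 122, 121, 118, 100, 60, 56, 57, 50, 53, 55, 52] [127, 126, 125, 123, 122, 120, 101, 62, 57, 58, 50, 55, 57, 52]
255 [39, 36, 33, 36, 38, 39, 39, 40, 40, 39, 36, 36, 36, 37] [42, 37, 36, 37, 40, 41, 42, 43, 43, 41, 39, 37, 38, 39] [76, 40, 38, 38, 40, 53, 64, 62, 56, 44, 46, 45, 48, 48] [77, 41, 41, 40, 41, 54, 65, 64, 57, 46, 46, 47, 49, 49]
```

The body edges haven't moved in the scene image, the lid stays shut, and the paddle's outer end is 5 px lower and against its stop. I'm handing in.

```bash
python3 -m creep '[0,0,-0.02,0, 0,0,-0.03,0, 0,0,-0.03,0]'|grep -E 'time|^force'; python3 -c "
from station import arm
print(arm.hand_in())"
```

```text
time: 20.6
force: [-0.4, 0.8, 0.0]
the job is handed in; nothing more can be done
None
```

I pushed the lid shut until it caught, then pressed the switch down to its stop, and handed in at 20.6 s; the kettle did not shift in the camera view, though the fingertips briefly pressed with about 50 N at each stop, and no result came back from the hand-in.

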